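# Turn the sorting carousel to the square tub

## Task

Push the rim of the sorting carousel round with the fingertips until the square tub is squarely in front of the loading ledge, where a crushed can waits, then let go. Turn it gently, do not touch or lift the tubs, which stand loose on it, and leave the cans, the brush and everything else where they are.

Things in the scene. Friction and masses are not known exactly. Their poses are not given: they have to be found in the camera images.
- stand: the carousel's fixed dark steel stand: plinth 150 mm across, 18 mm high under the turntable. Origin: on the carousel's axis, at table height. Its -x axis points to the front, roughly towards the robot, where the loading ledge stands
- ledge (a point): middle of the loading ledge's top: a fixed block 76 mm deep (190 to 266 mm in front of the carousel's axis), 110 mm wide, 40 mm high. A flat bar 50 mm wide and 5 mm high on the table joins it to the plinth, so it lies under the rim at the front only
- front_spot (a point): the point where the square tub's centre must come: 85 mm from the carousel's axis straight towards the ledge, at the height of the turntable's top (40 mm). Fixed to the stand
- turntable: plywood disc 260 mm across, 20 mm thick, underside 20 mm and top 40 mm above the table; steel hub 40 mm across, 12 mm high. Turns about the vertical axis at its centre, either way without stops; bearing friction stops it at once when not pushed. Origin: centre of the underside. The square tub stands on its -x side, round tubs on the other three
- lug (a point): centre of one of eight alike wooden push lugs that stick out of the rim like ship's-wheel handles, 45 degrees apart, this one 22.5 degrees anticlockwise from the turntable's x axis. Each is 12 mm wide, 20 to 40 mm above the table, and reaches from 130 to 168 mm from the axis; some 100 mm free space between them, down to the table. Pushing one sideways takes about 2 N
- square_tub: the only square tub: empty yellow plastic, 70 x 70 mm, 50 mm tall, open top, walls 4 mm, 120 g, standing loose on the turntable 85 mm from its axis, rim 90 mm above the table; slides or tips easily. Origin: centre of its underside
- round_tub_a: round yellow tub with pull tabs in it, 74 mm across the rim, 50 mm tall, 140 g, standing loose on the turntable 85 mm from the axis on its -y side; slides or tips easily. Origin: centre of its underside
- round_tub_b: round yellow tub with pull tabs in it, 74 mm across the rim, 50 mm tall, 140 g, standing loose on the turntable 85 mm from the axis on its +x side; slides or tips easily. Origin: centre of its underside
- round_tub_c: round yellow tub with pull tabs in it, 74 mm across the rim, 50 mm tall, 140 g, standing loose on the turntable 85 mm from the axis on its +y side; slides or tips easily. Origin: centre of its underside
- crushed_can_a: empty drink can crushed to a flat puck 68 mm across and 24 mm high, 16 g, lying on the loading ledge; a bystander. Origin: centre of its underside
- crushed_can_b: empty drink can crushed to a flat puck 68 mm across and 20 mm high, 16 g, lying on the table left of the carousel; a bystander. Origin: centre of its underside
- crushed_can_c: empty drink can crushed to a flat puck 68 mm across and 28 mm high, 16 g, lying on the table right of the carousel; a bystander. Origin: centre of its underside
- can_a: empty aluminium drink can, 66 mm across, 115 mm tall, standing upright on the table, 30 g; a bystander. Origin: centre of its underside
- can_b: empty aluminium drink can, 66 mm across, 115 mm tall, standing upright on the table, 30 g; a bystander. Origin: centre of its underside
- bench_brush: hand brush 220 mm long lying on the table to the left; a bystander. Its x axis runs along it
- seat_square_tub (a point): the place of the square tub on the turntable's top, where the centre of its underside starts; turns with the turntable
- seat_round_tub_a (a point): the place of the round tub a on the turntable's top, where the centre of its underside starts; turns with the turntable
- seat_round_tub_b (a point): the place of the round tub b on the turntable's top, where the centre of its underside starts; turns with the turntable
- seat_round_tub_c (a point): the place of the round tub c on the turntable's top, where the centre of its underside starts; turns with the turntable

How it is judged (in metres and radians):
At the end, for the whole second after the job is handed in: The square tub's centre is within 14 mm (level) of the front spot, 85 mm from the axis straight towards the loading ledge; the turntable and tubs are at rest, every tub upright and within 15 mm of its place on the turntable, and no bystander has moved 30 mm (horizontal distance between square_tub and front_spot below 0.014 m and angular speed of turntable below 0.05 rad/s and not (distance between square_tub and seat_square_tub above 0.015 m or angle between any of square_tub, round_tub_a, round_tub_b, round_tub_c's own z axis and vertical above 0.2 rad or distance between round_tub_a and seat_round_tub_a above 0.015 m or distance between round_tub_b and seat_round_tub_b above 0.015 m or distance between round_tub_c and seat_round_tub_c above 0.015 m) and linear speed of each of square_tub, round_tub_a, round_tub_b, round_tub_c below 0.02 m/s and distance of each of crushed_can_a, crushed_can_b, crushed_can_c, can_a, can_b, bench_brush from where it was at the start of the episode below 0.03 m); the robot touches nothing.
It fails at once if a tub is lifted, tipped or shifted more than 15 mm on the turntable (distance between square_tub and seat_square_tub above 0.015 m or angle between any of square_tub, round_tub_a, round_tub_b, round_tub_c's own z axis and vertical above 0.2 rad or distance between round_tub_a and seat_round_tub_a above 0.015 m or distance between round_tub_b and seat_round_tub_b above 0.015 m or distance between round_tub_c and seat_round_tub_c above 0.015 m).
It fails at once if a tub is pushed or held by the robot (more than 2 N) (contact force between any of the fingers, the arm and square_tub above 2 N or contact force between any of the fingers, the arm and round_tub_a above 2 N or contact force between any of the fingers, the arm and round_tub_b above 2 N or contact force between any of the fingers, the arm and round_tub_c above 2 N).
It fails at once if the carousel is spun faster than 2.5 rad/s (angular speed of turntable above 2.5 rad/s).
It fails at once if a can or the brush is moved 30 mm or more (distance of any of crushed_can_a, crushed_can_b, crushed_can_c, can_a, can_b, bench_brush from where it was at the start of the episode above 0.03 m).
It also fails if it takes over 72 s, if anything falls off the work surface, if the arm or the gripper's body presses on something with over 40 N, if the wrist force passes 120 N, or if a joint passes its speed limit or range.

## Robot

A 6-joint arm with a two-finger parallel gripper is mounted at the origin on the work surface. World frame = base frame: x ahead of the robot, y to its left, z up, the work surface at z = 0. Lengths are in mm, angles in rad, forces in N, time in s.
With the tool pointing down it reaches from about 275 to 750 mm from the base axis. Payload 10.2 kg.
Tool frame: the origin (TCP) lies between the finger pads; the fingertips stand 17 mm ahead of it and the grasp point (between the pads) lies 2 mm behind it (tips_ahead is the distance from the TCP to the fingertips, in mm); z points along the fingers, y is the line along which they close (so a half turn about z gives the same grasp; the last joint's range is limited). The gripper opens to 85 mm and grips with 20 to 120 N. Pads are 22 mm wide; open, the fingers measure 114 mm over their backs; the gripper's body (76 mm by 85 mm) begins 54 mm behind the grasp point. The pads swing forward as they close: fully open they stand 13 mm farther back than shut.
Start: joints at [-1.543, 0.313, 1.498, -0, 1.331, -0.223], TCP at [130.28, -508.585, 248.294] pointing down, gripper open.
Joint ranges: [-2.94, 2.94], [-0.97, 2.17], [0.19, 2.56], [-1.23, 4.37], [0.02, 3.11], [-2.88, 2.88]. Speed limits (rad/s): [2.39, 2.39, 3.01, 3.14, 3.14, 3.14].

## Interface

Orientations are given as a unit quaternion [w, x, y, z].
In Python, from rig import sense, capture, finish_job, boxes_of, tips_ahead gives the robot as it stands.
- The arm moves only by the tool drive_tool, never from a script. Its argument "commands" is text: rows parted by semicolons, each of 7 numbers parted by spaces: the shift along the world's x, y, z in units of 0.1 m (1.0 is 0.1 m), then the turn, a rotation vector about the world's x, y, z in units of pi/4 rad (1.0 is pi/4 rad), then the opening in per cent of the stroke, from 0 (shut) to 100 (fully open). A call has 1 to 20 rows; each row shifts and turns the commanded pose from where the row before left it; what a row does not reach is not made up. A row lasts 1/12 s, in which the tool goes at most 41.7 mm and 7.16 degrees, less where a joint would pass 70% of its speed; a pose out of reach is approached as far as the arm can. A call with a number of a shift or a turn outside -1 to 1 is refused whole. A call with a gripper value outside its range is refused whole. The fingers move at their own pace and stop on an object; "force" is the grip in N (left out, the last holds). Time passes only in rows, so rows that do not move let the fingers close. It gives the time, the measured TCP pose, the force, the opening and the grip force at its end, in the units of the state.
- sense(): the state, without advancing time (a new reading comes with each control period).
- capture(name): name is "scene" or "top" or "wrist"; returns a dict with "pixels" (384x512x3 uint8, blue, green, red), "fov_y" (degrees; the focal length in pixels is half the picture's height over the tangent of half this angle, whatever the lens; pixels are square), "cx", "cy" (the principal point, pixels), "k1" (the pictures are not rectified: a ray, as slopes to the right and down, at radius r is drawn at 1 + k1 r^2 times it, then the intrinsics apply), "position" and "attitude" of the camera in the world; the wrist camera has in their place "tool_from_camera" (4x4, takes a point from camera to tool coordinates, whose origin is the TCP and whose axes are the flange's). Camera axes: x right, y down, z forward; pixel columns grow to the right and rows downward; lengths in mm; the calibration is good to about 2 mm. A picture is of the moment at which its call begins: read the wrist's pose just before it. There is no depth.
- finish_job(): hands the job in; it is judged then, once.
Trained networks look in a picture, given as the dict that the camera call returned (one of the last four; its "shot" number tells which), for a name from the list of things; names that differ only in an ending like _2 or _b are one class to them, and where a whole thing is asked for, a point or a joint stands for the part that bears it (a point fixed in the world has none). Each returns a list of dicts, best first, with "confidence" (0 to 1); they miss things now and then, are a little off and sometimes report something else, mostly with a low value. They report only what shows in the picture. A call takes as long as a camera call.
- boxes_of(picture, name): "position" ([column, row] in pixels, amid what is visible of it).
The state is a dict: "time_s": time; "joints": joint angles; "dq": joint speeds; "tau": joint torques, N m; "eef_pos": TCP position; "ee_rot": TCP orientation; "force": force on the tool from outside, world axes, zero at the start; "wrist_torque": the same for the moment, N m; "grip_width": opening from 0.0 (shut) to 1.0 (fully open); "grip_force": force on a finger pad.
Only numpy, scipy, OpenCV 4.12 (cv2) and the standard library are available. Lean on these libraries where they do the work, as an engineer would, in place of code of your own. Each camera call takes 0.05 s, during which the arm holds its last target. There are 200 camera calls.

## Working session

There is one attempt and no reset: what is moved stays moved. The work goes in short steps, Python scripts to look and compute and a tool call to move; the robot and the scene stay as the last step left them, time stands still between calls to the robot, and variables do not carry over. Pictures are saved under pics/ and viewed, at most 10 in all, crops included, and the job is handed in when it is done.

Besides the shell and the picture viewer there is one more tool, called after "Emit:" by a JSON object that holds its "api" and its "payload", one argument or row to a line. drive_tool: Moves the arm, as the interface text tells. Shifts and turns lie within -1 to 1; 1 stands for 0.1 m of shift or pi/4 rad of turn. Its arguments: {"type":"object","properties":{"commands":{"type":"string"},"force":{"type":"number"}},"required":["commands"]}

```bash
mkdir -p pics
cat > h.py <<'E'
import numpy as np, cv2
from rig import *
from scipy.spatial.transform import Rotation as R
def Rm(a):
    a=np.array(a,float)
    return a if a.shape==(3,3) else R.from_quat(a[[1,2,3,0]]).as_matrix()
def ray(c,p):
    f=192/np.tan(np.radians(c["fov_y"])/2)
    d=np.array([(p[0]-c["cx"])/f,(p[1]-c["cy"])/f]); u=d.copy()
    for _ in range(20): u=d/(1+c["k1"]*(u@u))
    return np.r_[u,1]
def world(c,p,z):
    d=Rm(c["attitude"])@ray(c,p); o=np.array(c["position"],float)
    return (o+d*(z-o[2])/d[2])[:2]
def pix(c,P):
    f=192/np.tan(np.radians(c["fov_y"])/2)
    q=Rm(c["attitude"]).T@(np.array(P,float)-c["position"]); u=q[:2]/q[2]
    return u*(1+c["k1"]*(u@u))*f+[c["cx"],c["cy"]]
E
python3 - <<'E'
from h import *
for n in("top","scene"):
    c=capture(n); cv2.imwrite(f"pics/{n}1.png",cv2.resize(c["pixels"],(800,600)) if n=="top" else c["pixels"])
    print(n,c["position"],c["attitude"],c["fov_y"],c["k1"])
    for o,z in dict(stand=20,ledge=40,turntable=40,lug=30,square_tub=65,round_tub_a=65,crushed_can_a=12,can_a=57,bench_brush=15).items():
        for b in boxes_of(c,o):
            if b["confidence"]>.3: print(o,np.round(b["position"]),round(b["confidence"],2),np.round(world(c,b["position"],z)))
E
```

```text
top [ 289.09106944   49.43511831 1525.3065388 ] [ 0.05458192 -0.69798876  0.71141364 -0.06101748] 50.134955950146306 0.047000651242070556
stand [249. 223.] 0.73 [415.  46.]
ledge [252. 221.] 0.57 [419.  37.]
turntable [241. 175.] 0.84 [589.  73.]
lug [241. 172.] 0.74 [605.  72.]
square_tub [218. 160.] 0.58 [644. 154.]
round_tub_a [253. 151.] 0.89 [675.  28.]
round_tub_a [228. 191.] 0.84 [527. 121.]
round_tub_a [260. 180.] 0.55 [565.   5.]
round_tub_a [219. 159.] 0.38 [647. 151.]
crushed_can_a [248. 231.] 0.81 [385.  52.]
crushed_can_a [178. 208.] 0.61 [478. 309.]
crushed_can_a [350. 221.] 0.5 [ 417. -327.]
crushed_can_a [252. 223.] 0.42 [414.  38.]
can_a [360. 148.] 0.97 [ 681. -367.]
can_a [144. 160.] 0.74 [651. 424.]
can_a [218. 159.] 0.72 [650. 154.]
bench_brush [127. 219.] 0.65 [440. 493.]
scene [1568.51618017  -41.62031724  920.75930594] [-0.3108082   0.66120143  0.62178019 -0.28213528] 50.77941486419705 -0.12218641544407927
stand [252. 170.] 0.9 [396.  38.]
stand [117. 220.] 0.67 [ 635. -409.]
ledge [252. 176.] 0.94 [457.  33.]
turntable [150. 179.] 0.59 [ 456. -323.]
turntable [270. 215.] 0.58 [656.  78.]
lug [269. 215.] 0.88 [647.  77.]
square_tub [256. 214.] 0.71 [677.  31.]
square_tub [292. 209.] 0.69 [659. 146.]
round_tub_a [243. 191.] 0.96 [567.  -2.]
round_tub_a [254. 214.] 0.84 [673.  25.]
round_tub_a [276. 182.] 0.79 [527. 111.]
crushed_can_a [148. 177.] 0.64 [ 410. -341.]
crushed_can_a [332. 186.] 0.53 [492. 314.]
can_a [372. 208.] 0.8 [660. 405.]
can_a [120. 220.] 0.57 [ 675. -383.]
can_a [250. 173.] 0.33 [459.  27.]
bench_brush [378. 182.] 0.74 [480. 488.]
```

Run:
```python
from h import *
a=capture("top")["pixels"][80:290,110:390]; cv2.imwrite("pics/t2.png",cv2.resize(a,(800,600),interpolation=cv2.INTER_CUBIC))
```

```text
(no output)
```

View pics/t2.png

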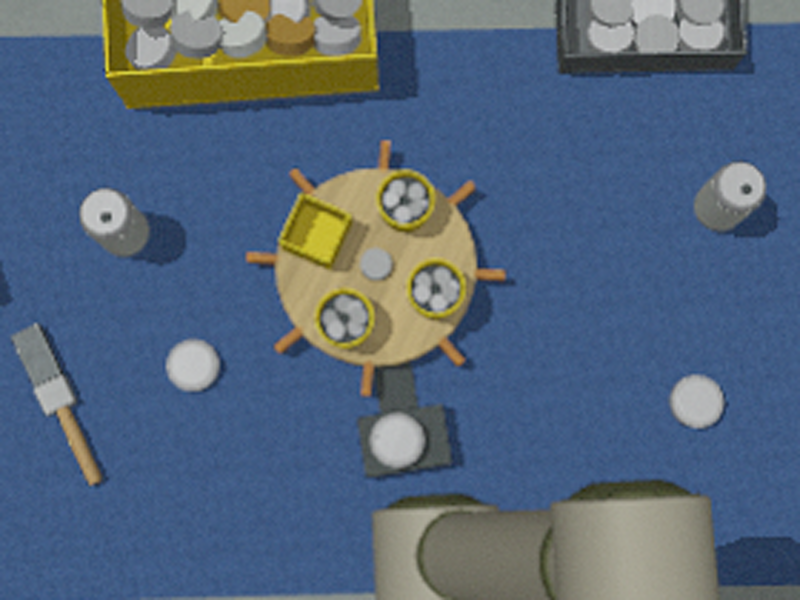

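The top view shows the hub at crop (376,264), the square tub at (317,230), and the ledge at about (405,440) with a can on it. The eight lug tips are clear. The turn needed is about 130° anticlockwise. I'll fit the geometry next.

```bash
cat >> h.py <<'E'
from scipy.optimize import least_squares
def lugs(c,A0=(590,72),verbose=True):
    # orange lug mask -> outer ends; fit axis & phase from the mask's pixels projected at z=38
    hsv=cv2.cvtColor(c["pixels"],cv2.COLOR_BGR2HSV)
    m=cv2.inRange(hsv,(4,110,80),(17,255,255)); n,l,s,ce=cv2.connectedComponentsWithStats(m)
    P=[]
    for i in range(1,n):
        if s[i,4]<8: continue
        w=world(c,ce[i],38)
        if 110<np.hypot(*(w-A0))<190: P.append(w)
    return np.array(P)
E
python3 - <<'E'
from h import *
c=capture("top")
f=lambda p:np.array([110+p[0]/2.857,80+p[1]/2.857])
hub=world(c,f((376,264)),52); print("hub",hub)
T=np.array([world(c,f(p),38) for p in [(385,143),(471,185),(503,275),(462,362),(367,393),(277,349),(247,258),(293,172)]])
r=least_squares(lambda q:np.hypot(*(T-q[:2]).T)-q[2],[590,72,168]); A=r.x[:2]; print("tips fit",r.x, np.round(r.fun))
a=np.degrees(np.arctan2(*(T-A).T[::-1]))%360; print("lugs",np.round(a,1),"mod45",np.round(a%45,1))
P=lugs(c); print("mask lugs",len(P),P.mean(0) if len(P) else 0)
if len(P): print(np.round(np.degrees(np.arctan2(*(P-A).T[::-1]))%360,1),np.round(np.hypot(*(P-A).T)))
for nm,z,p in[("sq",90,(317,229)),("ledge",40,(404,439))]:
    w=world(c,f(p),z); d=w-A; print(nm,w,np.hypot(*d),np.degrees(np.arctan2(d[1],d[0]))%360)
L=[world(c,f(p),40) for p in[(358,418),(443,405)]]; d=L[0]-L[1]; print("edge normal",180+np.degrees(np.arctan2(-d[0],d[1])))
# predicted ledge footprints
for th in (185,188,191,194):
    t=np.radians(th);e=np.array([np.cos(t),np.sin(t)]);n=np.array([-e[1],e[0]])
    print(th,[np.round((pix(c,[*(A+e*r+n*s),40])-[110,80])*2.857).tolist() for r,s in((190,-55),(190,55),(266,55),(266,-55))])
print(sense()["ee_rot"])
E
```

```text
hub [597.95866752  70.43385394]
tips fit [598.06162738  71.50741597 165.74273493] [-0. -0. -0.  1. -1. -0.  1.  0.]
lugs [354.7 309.9 264.9 220.6 175.4 129.7  85.3  39.7] mod45 [39.7 39.9 39.9 40.6 40.4 39.7 40.3 39.7]
mask lugs 8 [599.59936788  72.25537252]
[355.1  39.8 310.2  84.4 265.1 129.4 220.  174.6] [149. 150. 148. 148. 145. 147. 146. 144.]
sq [636.10626984 143.15324378] 81.12040103172423 62.0312563231811
ledge [374.60967559  38.79584436] 225.8336150247747 188.32848349602378
edge normal 187.5949113182762
185 [[347.0, 417.0], [434.0, 408.0], [441.0, 468.0], [353.0, 477.0]]
188 [[356.0, 418.0], [441.0, 404.0], [451.0, 464.0], [365.0, 478.0]]
191 [[364.0, 419.0], [449.0, 401.0], [462.0, 460.0], [376.0, 478.0]]
194 [[372.0, 419.0], [456.0, 397.0], [472.0, 455.0], [387.0, 478.0]]
[ 5.62476529e-06  9.92146702e-01  1.25079663e-01 -1.12211016e-05]
```

Emit:
{"api": "drive_tool", "payload": {
  "commands": "0.225 0.298 0 0 0 0.044 0;0.225 0.298 0 0 0 0.044 0;0.225 0.298 0 0 0 0.044 0;0.225 0.298 0 0 0 0.044 0;0.225 0.298 0 0 0 0.044 0;0.225 0.298 0 0 0 0.044 0;0.225 0.298 0 0 0 0.044 0;0.225 0.298 0 0 0 0.044 0;0.225 0.298 0 0 0 0.044 0;0.225 0.298 0 0 0 0.044 0;0.225 0.298 0 0 0 0.044 0;0.225 0.298 0 0 0 0.044 0;0.225 0.298 0 0 0 0.044 0;0.225 0.298 0 0 0 0.044 0;0.225 0.298 0 0 0 0.044 0;0.225 0.298 0 0 0 0.044 0;0.225 0.298 0 0 0 0.044 0;0.225 0.298 0 0 0 0.044 0"
}}

```text
time_s: 2.6
eef_pos: [536.1, 29.7, 248.4]
ee_rot: [0.0, 0.906, 0.424, 0.0]
force: [0.1, -1.2, -0.3]
grip_width: 0.001
grip_force: 0.0
```

Emit:
{"api": "drive_tool", "payload": {
  "commands": "0.225 0.298 0 0 0 0.044 0;0.225 0.298 0 0 0 0.044 0;0.225 0.298 0 0 0 0.044 0;0.225 0.298 0 0 0 0.044 0;0.225 0.298 0 0 0 0.044 0;0.225 0.298 0 0 0 0.044 0;0 0 0 0 0 0 0;0 0 0 0 0 0 0;0 0 0 0 0 0 0"
}}

```text
time_s: 3.35
eef_pos: [670.1, 206.2, 248.0]
ee_rot: [-0.0, 0.858, 0.514, -0.0]
force: [1.0, 0.1, 1.3]
grip_width: 0.002
grip_force: 0.0
```

Run:
```python
from h import *
s=sense(); print(s["joints"],s["eef_pos"],np.round(Rm(s["ee_rot"]),3),tips_ahead() if callable(tips_ahead) else tips_ahead,s["grip_width"])
x=Rm(s["ee_rot"])[:,0]; print(np.degrees(np.arctan2(x[1],x[0])))
# stroke waypoints at r=155, 62->? deg
A=np.array([598.5,71.5])
for a in range(62,166,4):
    t=np.radians(a); p=A+155*np.array([np.cos(t),np.sin(t)]); t2=np.radians(a+4); q=A+155*np.array([np.cos(t2),np.sin(t2)])
    print(a,np.round(p),np.round((q-p)/100,3))
```

```text
[ 1.32017628e-01  7.34713660e-01  8.40386049e-01 -2.52614426e-04
  1.56724778e+00  6.22990462e-01] [670.05877412 206.23725081 247.96362761] [[ 0.471  0.882 -0.001]
 [ 0.882 -0.471 -0.   ]
 [-0.001 -0.    -1.   ]] 17.0 0.0023296241832234735
61.86939419776149
62 [671. 208.] [-0.097  0.047]
66 [662. 213.] [-0.1    0.041]
70 [652. 217.] [-0.103  0.033]
74 [641. 220.] [-0.105  0.026]
78 [631. 223.] [-0.107  0.019]
82 [620. 225.] [-0.108  0.011]
86 [609. 226.] [-0.108  0.004]
90 [598. 226.] [-0.108 -0.004]
94 [588. 226.] [-0.108 -0.011]
98 [577. 225.] [-0.107 -0.019]
102 [566. 223.] [-0.105 -0.026]
106 [556. 220.] [-0.103 -0.033]
110 [545. 217.] [-0.1   -0.041]
114 [535. 213.] [-0.097 -0.047]
118 [526. 208.] [-0.094 -0.054]
122 [516. 203.] [-0.09 -0.06]
126 [507. 197.] [-0.085 -0.067]
130 [499. 190.] [-0.08  -0.072]
134 [491. 183.] [-0.075 -0.078]
138 [483. 175.] [-0.07  -0.083]
142 [476. 167.] [-0.064 -0.088]
146 [470. 158.] [-0.057 -0.092]
150 [464. 149.] [-0.051 -0.096]
154 [459. 139.] [-0.044 -0.099]
158 [455. 130.] [-0.037 -0.102]
162 [451. 119.] [-0.03  -0.104]
```

Emit:
{"api": "drive_tool", "payload": {
  "commands": "0.02 0.05 -0.2 0 0 0 0;0 0 -0.25 0 0 0 0;0 0 -0.25 0 0 0 0;0 0 -0.25 0 0 0 0;0 0 -0.25 0 0 0 0;0 0 -0.25 0 0 0 0;0 0 -0.2 0 0 0 0;0 0 -0.2 0 0 0 0;0 0 -0.1 0 0 0 0;0 0 -0.1 0 0 0 0;0 0 0 0 0 0 0;0 0 0 0 0 0 0"
}}

```text
time_s: 4.35
eef_pos: [672.5, 211.3, 44.2]
ee_rot: [0.0, 0.858, 0.514, 0.0]
force: [-0.5, -0.0, -0.4]
grip_width: 0.004
grip_force: 0.0
```

Emit:
{"api": "drive_tool", "payload": {
  "commands": "-0.074 0.037 0 0 0 0.0667 0;-0.076 0.033 0 0 0 0.0667 0;-0.0775 0.029 0 0 0 0.0667 0;-0.04 0.013 0 0 0 0.033 0;-0.04 0.012 0 0 0 0.033 0;-0.04 0.011 0 0 0 0.033 0;-0.04 0.010 0 0 0 0.033 0;-0.04 0.009 0 0 0 0.033 0;-0.041 0.008 0 0 0 0.033 0;-0.082 0.012 0 0 0 0.0667 0;-0.082 0.008 0 0 0 0.0667 0;-0.083 0.004 0 0 0 0.0667 0;-0.083 -0.001 0 0 0 0.0667 0;0 0 0 0 0 0 0;0 0 0 0 0 0 0"
}}

```text
time_s: 5.6
eef_pos: [592.2, 230.2, 43.3]
ee_rot: [-0.0, 0.696, 0.718, -0.0]
force: [0.3, -0.8, -1.1]
grip_width: 0.001
grip_force: 0.0
```

```bash
cat >> h.py <<'E'
A=np.array([598.5,71.5])
def report(c):
    P=lugs(c); a=np.degrees(np.arctan2(*(P-A).T[::-1]))%360; r=np.hypot(*(P-A).T)
    print("lugs",np.round(np.c_[a,r][np.argsort(a)]).tolist(),"mod45",np.round(a%45,1))
    p=np.array(sense()["eef_pos"])[:2]-A; print("finger",np.hypot(*p),np.degrees(np.arctan2(p[1],p[0])))
E
python3 - <<'E'
from h import *
c=capture("top"); report(c); s=sense(); print(s["force"],s["joints"])
cv2.imwrite("pics/t3.png",cv2.resize(c["pixels"][80:290,110:390],(800,600),interpolation=cv2.INTER_CUBIC))
E
```

```text
lugs [[11.0, 149.0], [146.0, 146.0], [191.0, 146.0], [236.0, 147.0], [281.0, 147.0], [326.0, 149.0]] mod45 [11.2 11.5 11.2 11.1 10.8 10.9]
finger 158.78148320235297 92.14924881131337
[-0.3637857  -0.31336396 -0.25852406] [1.86465706e-01 7.63143276e-01 1.34464776e+00 1.45126110e-04
 1.03389783e+00 1.56010905e-01]
```

View pics/t3.png

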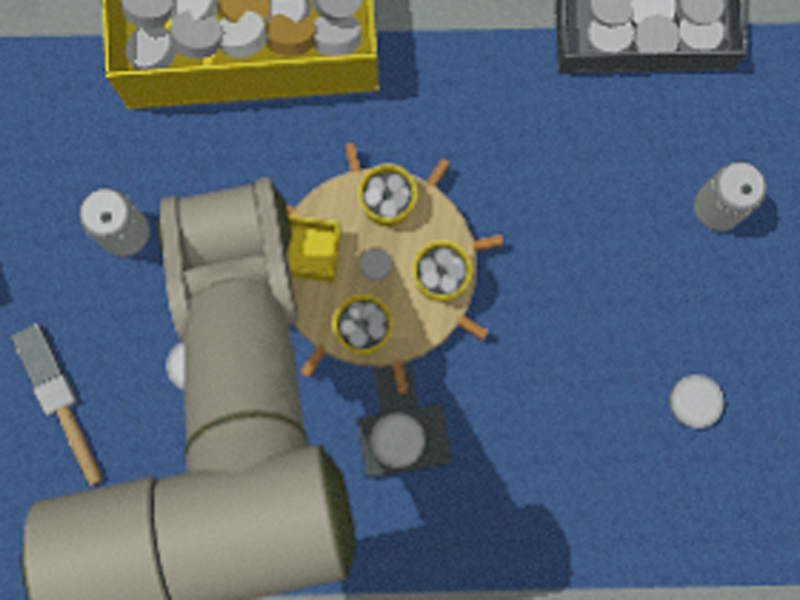

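The tub at crop (315,250) is still seated. The carousel has turned about 16° with the pushed lug roughly 9° ahead of the finger, so I'll continue.

Emit:
{"api": "drive_tool", "payload": {
  "commands": "-0.0825 -0.005 0 0 0 0.0667 0;-0.082 -0.009 0 0 0 0.0667 0;-0.0815 -0.0135 0 0 0 0.0667 0;-0.081 -0.018 0 0 0 0.0667 0;-0.080 -0.022 0 0 0 0.0667 0;-0.078 -0.026 0 0 0 0.0667 0;-0.077 -0.030 0 0 0 0.0667 0;-0.075 -0.034 0 0 0 0.0667 0;-0.073 -0.038 0 0 0 0.0667 0;-0.071 -0.042 0 0 0 0.0667 0;-0.069 -0.046 0 0 0 0.0667 0;-0.0665 -0.049 0 0 0 0.0667 0;-0.064 -0.0525 0 0 0 0.0667 0;-0.061 -0.056 0 0 0 0.0667 0;-0.058 -0.059 0 0 0 0.0667 0;-0.055 -0.062 0 0 0 0.0667 0;0 0 0 0 0 0 0;0 0 0 0 0 0 0"
}}

```text
time_s: 7.15
eef_pos: [477.4, 173.9, 43.4]
ee_rot: [0.0, 0.345, 0.939, 0.0]
force: [0.6, 0.1, 0.2]
grip_width: 0.001
grip_force: 0.0
```

Run:
```python
from h import *
c=capture("top"); report(c); s=sense(); print(s["force"],s["joints"],s["eef_pos"])
```

```text
lugs [[13.0, 150.0], [58.0, 149.0], [102.0, 137.0], [193.0, 146.0], [238.0, 146.0], [284.0, 145.0], [329.0, 150.0]] mod45 [13.4 13.6 13.3 13.8 12.3 13.2 13.1]
finger 158.62945992918262 139.72851893178827
[-0.38986918  0.25490274 -1.27072308] [ 1.18613968e-01  5.41490932e-01  1.76528308e+00  8.62446937e-05
  8.34581648e-01 -7.48799334e-01] [477.46728071 174.03968217  43.359114  ]
```

Emit:
{"api": "drive_tool", "payload": {
  "commands": "0.03 0.035 0 0 0 0 0;0 0 0.3 0 0 0 0;0 0 0.3 0 0 0 0;0 0 0.3 0 0 0 0;0 0 0.3 0 0 0 0;0.1556 0.056 0 0 0 -0.1425 0;0.1556 0.056 0 0 0 -0.1425 0;0.1556 0.056 0 0 0 -0.1425 0;0.1556 0.056 0 0 0 -0.1425 0;0.1556 0.056 0 0 0 -0.1425 0;0.1556 0.056 0 0 0 -0.1425 0;0.1556 0.056 0 0 0 -0.1425 0;0.1556 0.056 0 0 0 -0.1425 0;0.1556 0.056 0 0 0 -0.1425 0;0 0 0 0 0 0 0;0 0 0 0 0 0 0"
}}

```text
time_s: 8.53
eef_pos: [620.1, 228.3, 162.6]
ee_rot: [-0.0, 0.753, 0.658, -0.0]
force: [0.2, -0.2, -0.2]
grip_width: 0.001
grip_force: 0.0
```

Run:
```python
from h import *
c=capture("top"); report(c); s=sense(); print(s["eef_pos"]); x=Rm(s["ee_rot"])[:,0]; print(np.degrees(np.arctan2(x[1],x[0])))
```

```text
lugs [[13.0, 149.0], [58.0, 139.0], [148.0, 147.0], [193.0, 146.0], [238.0, 145.0], [284.0, 145.0], [329.0, 150.0]] mod45 [13.3 13.7 13.1 13.8 13.3 12.9 13. ]
finger 158.0196105925394 82.28741486205115
[619.7068407  228.09012497 162.8360525 ]
82.24835565204246
```

Emit:
{"api": "drive_tool", "payload": {
  "commands": "0 0 -0.25 0 0 0 0;0 0 -0.25 0 0 0 0;0 0 -0.25 0 0 0 0;0 0 -0.2 0 0 0 0;0 0 -0.15 0 0 0 0;0 0 -0.09 0 0 0 0;0 0 0 0 0 0 0;-0.082 0.008 0 0 0 0.0667 0;-0.083 0.004 0 0 0 0.0667 0;-0.083 -0.001 0 0 0 0.0667 0;-0.041 -0.002 0 0 0 0.033 0;-0.041 -0.003 0 0 0 0.033 0;-0.041 -0.004 0 0 0 0.033 0;-0.041 -0.005 0 0 0 0.033 0;-0.041 -0.006 0 0 0 0.033 0;-0.041 -0.007 0 0 0 0.033 0;-0.081 -0.018 0 0 0 0.0667 0;-0.080 -0.022 0 0 0 0.0667 0;-0.078 -0.026 0 0 0 0.0667 0"
}}

```text
time_s: 10.17
eef_pos: [547.2, 219.9, 46.0]
ee_rot: [0.001, 0.579, 0.815, 0.001]
force: [2.0, 1.6, 0.5]
grip_width: 0.0
grip_force: 0.8
```

Emit:
{"api": "drive_tool", "payload": {
  "commands": "-0.077 -0.030 0 0 0 0.0667 0;-0.075 -0.034 0 0 0 0.0667 0;-0.073 -0.038 0 0 0 0.0667 0;-0.071 -0.042 0 0 0 0.0667 0;-0.069 -0.046 0 0 0 0.0667 0;-0.0665 -0.049 0 0 0 0.0667 0;-0.064 -0.0525 0 0 0 0.0667 0;-0.061 -0.056 0 0 0 0.0667 0;-0.058 -0.059 0 0 0 0.0667 0;-0.055 -0.062 0 0 0 0.0667 0;-0.0515 -0.065 0 0 0 0.0667 0;-0.048 -0.067 0 0 0 0.0667 0;-0.045 -0.0695 0 0 0 0.0667 0;0 0 0 0 0 0 0;0 0 0 0 0 0 0"
}}

```text
time_s: 11.42
eef_pos: [465.9, 152.6, 45.3]
ee_rot: [0.001, 0.276, 0.961, 0.0]
force: [-0.3, 0.1, 0.1]
grip_width: 0.002
grip_force: 0.0
```

Run:
```python
from h import *
c=capture("top"); report(c); s=sense(); print(s["eef_pos"])
cv2.imwrite("pics/t4.png",cv2.resize(c["pixels"][80:290,110:390],(800,600),interpolation=cv2.INTER_CUBIC))
```

```text
lugs [[22.0, 150.0], [67.0, 149.0], [202.0, 144.0], [247.0, 145.0], [292.0, 147.0], [337.0, 149.0]] mod45 [22.  22.2 22.4 22.1 22.1 21.6]
finger 155.47712936509095 148.47918848839603
[465.96347112 152.78472346  45.13254563]
```

View pics/t4.png

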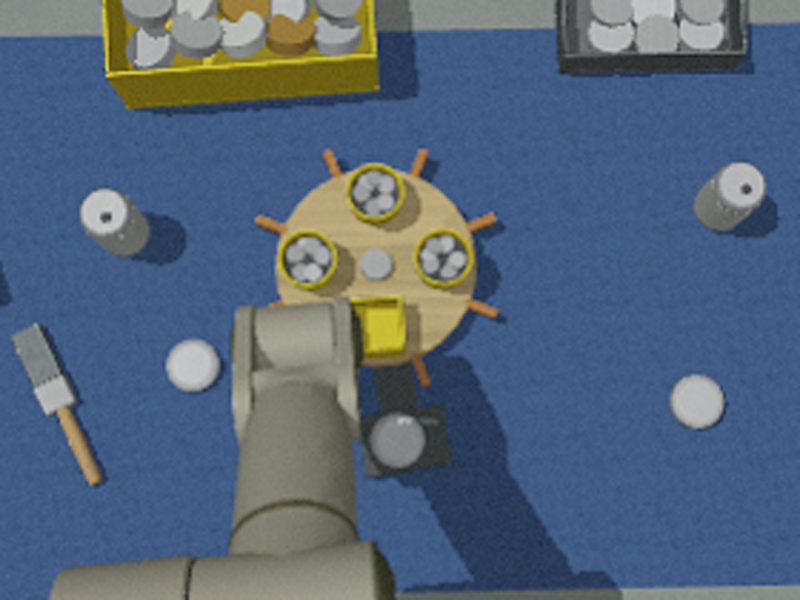

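The tub at crop (378,327) is nearly at the front, with about 8.6° left. All tubs are still seated.

Emit:
{"api": "drive_tool", "payload": {
  "commands": "-0.0195 -0.034 0 0 0 0.032 0;-0.039 -0.0675 0 0 0 0.064 0;-0.0355 -0.069 0 0 0 0.064 0;-0.016 -0.0355 0 0 0 0.032 0;0 0 0 0 0 0 0;0 0 0 0 0 0 0;0 0 0 0 0 0 0"
}}

```text
time_s: 12.05
eef_pos: [454.6, 132.3, 44.4]
ee_rot: [0.0, 0.202, 0.979, 0.0]
force: [0.0, 0.3, -0.8]
grip_width: -0.002
grip_force: 0.0
```

Run:
```python
from h import *
c=capture("top"); report(c)
```

```text
lugs [[30.0, 148.0], [75.0, 148.0], [210.0, 145.0], [255.0, 145.0], [300.0, 146.0], [345.0, 149.0]] mod45 [30.3 30.  30.2 30.  30.2 29.9]
finger 156.2963763821041 157.09575032286423
```

Emit:
{"api": "drive_tool", "payload": {
  "commands": "0.02 0.046 0 0 0 0 0;0.02 0.046 0 0 0 0 0;0 0 0.2 0 0 0 0;0 0 0.3 0 0 0 0;0 0 0.3 0 0 0 0;0 0 0.3 0 0 0 0;0 0 0.3 0 0 0 0;0 0 0.3 0 0 0 0;-0.1 0.3 0.2 0 0 0 0;-0.1 0.3 0 0 0 0 0;-0.1 0.3 0 0 0 0 0;-0.1 0.3 0 0 0 0 0;-0.1 0.3 0 0 0 0 0;0 0 0 0 0 0 0;0 0 0 0 0 0 0"
}}

```text
time_s: 13.35
eef_pos: [407.7, 292.6, 234.2]
ee_rot: [-0.0, 0.201, 0.98, -0.0]
force: [0.4, 0.1, -0.1]
grip_width: 0.003
grip_force: 0.0
```

Run:
```python
from h import *
c=capture("top"); report(c)
for b in boxes_of(c,"square_tub"): print(b["confidence"],world(c,b["position"],65))
t=np.radians(188); print(A+85*np.array([np.cos(t),np.sin(t)]))
cv2.imwrite("pics/t5.png",cv2.resize(c["pixels"][80:290,110:390],(800,600),interpolation=cv2.INTER_CUBIC))
```

```text
lugs [[30.0, 148.0], [75.0, 149.0], [120.0, 147.0], [165.0, 146.0], [210.0, 145.0], [255.0, 144.0], [300.0, 146.0], [345.0, 149.0]] mod45 [30.3 30.  30.2 29.8 30.2 29.8 29.8 29.7]
finger 291.02284520619907 130.84626037019953
0.95 [512.56131708  67.60205686]
[514.32721416  59.67028642]
```

View pics/t5.png

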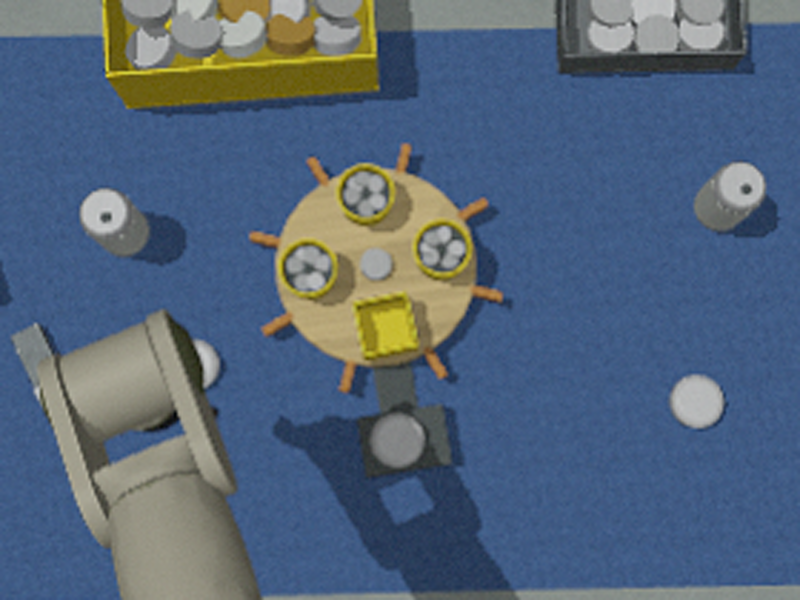

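Run:
```python
from h import *
c=capture("top"); hsv=cv2.cvtColor(c["pixels"],cv2.COLOR_BGR2HSV)
m=cv2.inRange(hsv,(20,150,60),(35,255,255)); m[:180]=0
n,l,s,ce=cv2.connectedComponentsWithStats(m); i=1+np.argmax(s[1:,4]); r=cv2.minAreaRect(np.argwhere(l==i)[:,::-1].astype(np.float32)); print(s[i],r)
for th in (184,186,188,190):
    t=np.radians(th);e=np.array([np.cos(t),np.sin(t)]);k=np.array([-e[1],e[0]])
    print(th,[np.round((pix(c,[*(A+e*(85+a)+k*b),90])-[110,80])*2.857).tolist() for a,b in((-35,-35),(-35,35),(35,35),(35,-35))])
for p in((386.3,326),): 
    w=world(c,[110+p[0]/2.857,80+p[1]/2.857],90)-A; print(w,np.hypot(*w),np.degrees(np.arctan2(w[1],w[0]))%360)
w=world(c,r[0],85)-A; print(w,np.degrees(np.arctan2(w[1],w[0]))%360)
```

```text
[234 182  22  24 406] ((244.84616088867188, 193.7307586669922), (20.592193603515625, 19.807729721069336), 78.69007110595703)
184 [[350.0, 299.0], [406.0, 294.0], [411.0, 350.0], [355.0, 355.0]]
186 [[351.0, 300.0], [407.0, 293.0], [414.0, 348.0], [358.0, 355.0]]
188 [[353.0, 301.0], [409.0, 292.0], [418.0, 347.0], [362.0, 356.0]]
190 [[355.0, 301.0], [410.0, 291.0], [421.0, 345.0], [365.0, 356.0]]
[-87.08718278 -13.13685332] 88.07243791046639 188.57822974026266
[-84.94185424 -11.83090281] 187.92927968614617
```

The tub's rim projects to about 188°, which matches the ledge direction, so I'm handing in.

```bash
python3 -c "
from rig import *
print(finish_job())"
```

```text
the job is handed in; nothing more can be done
None
```

I turned the carousel about 125° anticlockwise until the square tub faced the loading ledge (tub about 188°, ledge about 188°, by camera), backed the arm clear with the tubs still in place and the cans and brush not visibly moved, and handed the job in; no verdict was returned.

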